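# Turn the parts carousel to the pick mark

## Task

Gently turn the parts carousel by pushing its rim lugs with the fingertips until the orange pot stands at the front, squarely in line with the green arrow, and leave it at rest there. Do not push on, lift or upset any of the pots, and leave the other things on the bench alone.

Things in the scene. Friction and masses are not known exactly. Their poses are not given: they have to be found in the camera images.
- carousel (a joint): turn of the platter in rad since the start (0 at the start), positive anticlockwise seen from above; endless either way. The platter is a grey disc 304 mm in diameter, underside 20 mm and top face 38 mm above the bench, carrying six pots 60 degrees apart. Its bearing is stiff: 1 to 3 N at a lug turns it, and it stops at once when no longer pushed
- lug (a point): centre of the top of one of six alike upright black push lugs on the platter's rim: round, 14 mm in diameter, 30 mm tall, tops 68 mm above the bench, centres 140 mm from the hub. Each is midway in angle between two pots; this one is 30 degrees anticlockwise (from above) of the orange pot, the others at 90, 150, 210, 270 and 330 degrees
- hub (a point): point on the carousel's turning axis, at the height of the platter's top face (38 mm above the bench). A small aluminium boss, 44 mm in diameter and 12 mm high, stands there
- pick_spot (a point): the place at the carousel's front, fixed on the stand, over which the orange pot must stand: 82 mm from the hub towards the green arrow, at the platter's top face
- arrow (a point): green arrowhead on the stand's black tongue, which sticks out of the stand at its front on the robot's side, on the bench: 200 mm from the hub, 12 mm above the bench; it points to the hub. The tongue is 64 mm wide, 10 mm thick and ends 240 mm from the hub
- orange_place (a point): centre of the white printed spot (60 mm across) on the platter, on its top face, on which the orange pot stands; it turns with the platter
- pot_orange: the marked pot, all orange with a white dot on its lid: parts pot, upright cylinder 49 mm in diameter and 48 mm high with a flat lid, about 90 g, standing loose on the platter with its centre 82 mm from the hub; origin at the centre of its underside
- pot_blue1: blue parts pot, upright cylinder 49 mm in diameter and 48 mm high with a flat lid, about 90 g, standing loose on the platter with its centre 82 mm from the hub; origin at the centre of its underside
- pot_blue2: blue parts pot, upright cylinder 49 mm in diameter and 48 mm high with a flat lid, about 90 g, standing loose on the platter with its centre 82 mm from the hub; origin at the centre of its underside
- pot_blue3: blue parts pot, upright cylinder 49 mm in diameter and 48 mm high with a flat lid, about 90 g, standing loose on the platter with its centre 82 mm from the hub; origin at the centre of its underside
- pot_white1: grey, white-lidded parts pot, upright cylinder 49 mm in diameter and 48 mm high with a flat lid, about 90 g, standing loose on the platter with its centre 82 mm from the hub; origin at the centre of its underside
- pot_white2: grey, white-lidded parts pot, upright cylinder 49 mm in diameter and 48 mm high with a flat lid, about 90 g, standing loose on the platter with its centre 82 mm from the hub; origin at the centre of its underside
- screwdriver: loose screwdriver lying on the bench, 180 mm long, to the left; origin under its middle
- solder_reel: loose yellow solder reel standing on its flange, 60 mm in diameter, 40 mm high, to the left; origin at the centre of its underside
- meter: loose red hand-held meter lying on the bench, 150 x 75 x 34 mm, to the right; origin at the centre of its underside
Mind the look-alikes: they are no part of the job. What is shaped like the pot_blue3 but pink or turquoise is not meant.

How it is judged:
By the outcome, as a careful person would: the job done as asked, in the order asked, and still so for the second after the job is handed in, with the robot touching nothing.
It also fails if it takes over 64 s, if anything falls off the work surface, if the arm or the gripper's body presses on something with over 40 N, if the wrist force passes 120 N, or if a joint passes its speed limit or range.

## Robot

A 7-joint arm with a two-finger parallel gripper is mounted at the origin on the work surface. World frame = base frame: x ahead of the robot, y to its left, z up, the work surface at z = 0. Lengths are in mm, angles in rad, forces in N, time in s.
With the tool pointing down it reaches from about 400 to 750 mm from the base axis. Payload 19.5 kg.
Tool frame: the origin (TCP) lies midway between the tips of the shut fingers; the grasp point (between the pads) lies 19 mm behind it; z points along the fingers, y is the line along which they close (so a half turn about z gives the same grasp; the last joint's range is limited). The gripper opens to 85 mm and grips with 20 to 120 N. Pads are 22 mm wide; open, the fingers measure 114 mm over their backs; the gripper's body (76 mm by 85 mm) begins 54 mm behind the grasp point. The pads swing forward as they close: fully open they stand 13 mm farther back than shut.
Start: joints at [-1.234, 0.707, -0.028, 1.485, 0.022, 0.951, -0.075], TCP at [212.624, 534.215, 231.268] pointing down, gripper open.
Joint ranges: [-2.71, 2.71], [-0.32, 2.16], [-1.57, 1.52], [0, 2.45], [-1.46, 4.6], [0, 2.02], [-2.83, 2.83]. Speed limits (rad/s): [1.89, 1.89, 2.57, 2.57, 3.01, 3.01, 3.01].

## Interface

Orientations are given as a unit quaternion [w, x, y, z].
In Python, from rig import robot gives the robot as it stands.
- The arm moves only by the tool jog_arm, never from a script. Its argument "targets" is a list of rows, each an object of numbers: "grip": the closure in counts, from 0 (fully open) to 255 (shut); "dx", "dy", "dz": the shift along the tool's x, y, z in units of 30 mm (1.0 is 30 mm); "rx", "ry", "rz": the turn, a rotation vector about the tool's x, y, z in units of 5 degrees (1.0 is 5 degrees). A call has 1 to 20 rows; each row is the pose to reach, as a shift and turn from the pose commanded when the call began, along the tool's axes at that moment; what a row does not reach only later rows make up. A row lasts 1/12 s, in which the tool goes at most 41.7 mm and 7.16 degrees, less where a joint would pass 70% of its speed; a pose out of reach is approached as far as the arm can. A call with a gripper value outside its range is refused whole. The fingers move at their own pace and stop on an object; the grip force is fixed at half the most. Time passes only in rows, so rows that repeat a pose let the fingers close. It gives the time, the measured TCP pose, the force, the opening and the grip force at its end, in the units of the state.
- robot.sense(): the state, without advancing time (a new reading comes with each control period).
- robot.get_image(name): name is "scene" or "top"; returns the picture (384x512x3 uint8, red, green, blue); there is no depth.
- robot.camera_params(name): a dict with "fx", "fy", "cx", "cy" (pixels), "rvec" (rotation vector, rad) and "tvec" (3), from world to camera coordinates, as OpenCV has them. Camera axes: x right, y down, z forward; pixel columns grow to the right and rows downward; lengths in mm; the calibration is good to about 2 mm. A picture is of the moment at which its call begins. camera_params takes no time and is no camera call.
- robot.job_done(): hands the job in; it is judged then, once.
The state is a dict: "clock": time; "joint_positions": joint angles; "qd": joint speeds; "effort": joint torques, N m; "tcp_pos": TCP position; "tcp_rot": TCP orientation; "force": force on the tool from outside, world axes, zero at the start; "moment": the same for the moment, N m; "finger_gap": finger opening in mm; "grasp_force": force on a finger pad.
Only numpy, scipy, OpenCV 4.12 (cv2) and the standard library are available. Lean on these libraries where they do the work, as an engineer would, in place of code of your own. Each camera call takes 0.05 s, during which the arm holds its last target. There are 200 camera calls.

## Working session

There is one attempt and no reset: what is moved stays moved. The work goes in short steps, Python scripts to look and compute and a tool call to move; the robot and the scene stay as the last step left them, time stands still between calls to the robot, and variables do not carry over. Pictures are saved under pics/ and viewed, at most 10 in all, crops included, and the job is handed in when it is done.

Besides the shell and the picture viewer there is one more tool, called after ">>>" by a JSON object that holds its "api" and its "payload". jog_arm: Moves the arm, as the interface text tells. Its arguments: {"type":"object","properties":{"targets":{"type":"array","items":{"type":"object","properties":{"grip":{"type":"number"},"dx":{"type":"number"},"dy":{"type":"number"},"dz":{"type":"number"},"rx":{"type":"number"},"ry":{"type":"number"},"rz":{"type":"number"}}}}},"required":["targets"]}

```bash
mkdir -p pics; python3 - <<'E'
from rig import robot
import cv2
for n in("scene","top"):
    cv2.imwrite(f"pics/{n}0.png",robot.get_image(n)[:,:,::-1]); print(robot.camera_params(n))
s=robot.sense();print(s['tcp_pos'],s['tcp_rot'],s['clock'])
E
```

```text
{'fx': 360.8475392703044, 'fy': 360.8475392703044, 'cx': 255.96830721798884, 'cy': 192.81687092047292, 'rvec': array([ 2.221994  ,  0.93698725, -0.3719301 ]), 'tvec': array([-340.61998983, -228.22967352, 1407.62935406])}
{'fx': 389.1635885788266, 'fy': 389.1635885788266, 'cx': 250.31832702915628, 'cy': 194.07404246801661, 'rvec': array([ 2.13396111, -2.151408  ,  0.19497624]), 'tvec': array([ -15.77895012,  510.87458878, 1127.59652519])}
[212.57626792 534.01517378 230.88376004] [-6.69768955e-05  1.88284487e-01  9.82114411e-01 -4.80861828e-04] 0.1
```

View pics/top0.png

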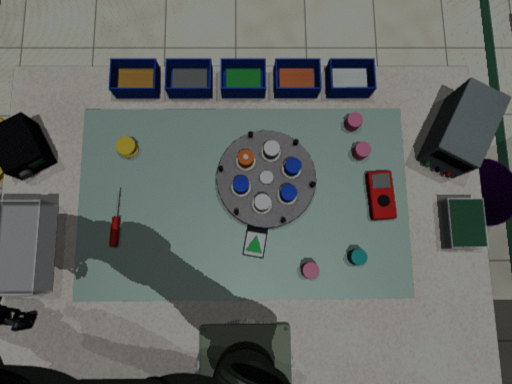

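View pics/scene0.png

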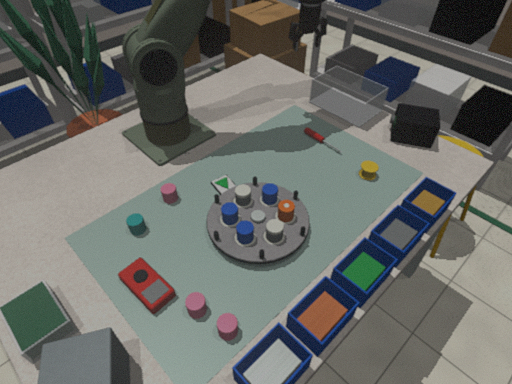

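The top view shows the hub near (266,178), the orange pot at (246,157), the arrow at (254,244), and the lugs around the rim. The gripper is at the lower left, around (15,318).

```bash
cat > h.py <<'E'
from rig import robot
import cv2, numpy as np
P={n:robot.camera_params(n) for n in("top","scene")}
def ray(n,uv,z):
    p=P[n];R=cv2.Rodrigues(p['rvec'])[0];c=-R.T@p['tvec']
    d=R.T@np.array([(uv[0]-p['cx'])/p['fx'],(uv[1]-p['cy'])/p['fy'],1]);return (c+d*(z-c[2])/d[2])
def proj(n,X):
    p=P[n];return cv2.projectPoints(np.array([X],float),p['rvec'],p['tvec'],np.array([[p['fx'],0,p['cx']],[0,p['fy'],p['cy']],[0,0,1]]),None)[0].ravel()
def blobs(m,lo=5,hi=5000):
    n,l,s,c=cv2.connectedComponentsWithStats(m.astype(np.uint8));return [(c[i],s[i,4]) for i in range(1,n) if lo<=s[i,4]<=hi]
def near(n,im,mask,c,r):
    yy,xx=np.mgrid[:384,:512];return mask&(np.hypot(xx-c[0],yy-c[1])<r)
def measure(im,n="top",c=(266,178),show=True):
    hsv=cv2.cvtColor(im,cv2.COLOR_RGB2HSV);H,S,V=[hsv[...,i].astype(int) for i in range(3)]
    out={}
    out['green']=[(ray(n,b,12)[:2].round(1),a) for b,a in blobs(near(n,im,(H>50)&(H<80)&(S>130),c,85),15)]
    out['orange']=[(ray(n,b,84)[:2].round(1),a) for b,a in blobs(near(n,im,(H>3)&(H<18)&(S>150)&(V>110),c,60),15)]
    out['lug']=[(ray(n,b,60)[:2].round(1),a) for b,a in blobs(near(n,im,(V<45),c,56),8,90)]
    out['blue']=[(ray(n,b,84)[:2].round(1),a) for b,a in blobs(near(n,im,(H>105)&(H<125)&(S>150),c,60),30)]
    out['white']=[(ray(n,b,86)[:2].round(1),a) for b,a in blobs(near(n,im,(V>175)&(S<40),c,60),8)]
    return out
E
python3 - <<'E'
from h import *
im=cv2.imread('pics/top0.png')[:,:,::-1].copy()
for k,v in measure(im).items(): print(k,v)
cv2.imwrite('pics/crop.png',cv2.resize(im[115:275,180:350,::-1],None,fx=4,fy=4)[:600])
E
```

```text
green [(array([357.4, -30.2]), np.int32(123))]
orange [(array([615.9,  -5.3]), np.int32(147))]
lug [(array([691.4, -20.9]), np.int32(26)), (array([ 666.6, -156.7]), np.int32(24)), (array([624. , -74.8]), np.int32(30)), (array([586.5,  69.6]), np.int32(23)), (array([ 574.8, -132.1]), np.int32(25)), (array([ 536.3, -203.3]), np.int32(26)), (array([ 493.9, -115.6]), np.int32(14)), (array([456.4,  23.2]), np.int32(23)), (array([ 431.2, -113.7]), np.int32(23))]
blue [(array([ 587., -143.]), np.int32(226)), (array([533.4,   9.7]), np.int32(221)), (array([ 507.9, -128.4]), np.int32(230))]
white []
```

View pics/crop.png

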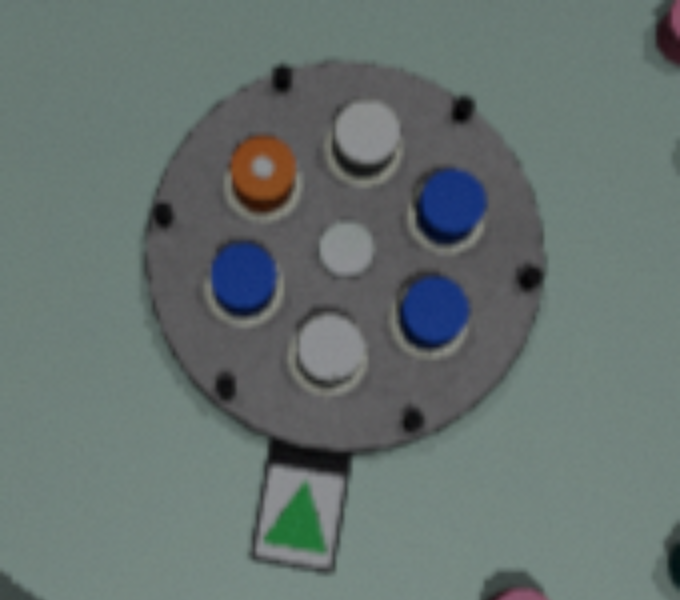

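Hub (561.3, −67.0). All three opposite lug pairs agree on it, at radius 138–140 mm. The arrow bearing is 169.8°, the lugs are at 79.5°+60k, and the orange pot is at 49.5°, so the platter must turn +120.3°. I'll move above the gap behind the lug at 79.5°, with the fingers shut and turned so the closing line is tangential.

>>> {"api": "jog_arm", "payload": {"targets": [{"dx":-1,"dy":-0.5,"rz":1,"grip":255},{"dx":-2,"dy":-1,"rz":2,"grip":255},{"dx":-3,"dy":-1.5,"rz":3,"grip":255},{"dx":-4.2,"dy":-2.1,"rz":4.2,"grip":255},{"dx":-5.4,"dy":-2.7,"rz":5.5,"grip":255},{"dx":-6.6,"dy":-3.3,"rz":6.8,"grip":255},{"dx":-7.8,"dy":-3.9,"rz":8.1,"grip":255},{"dx":-9,"dy":-4.5,"rz":9.4,"grip":255},{"dx":-10.2,"dy":-5.1,"rz":10.7,"grip":255},{"dx":-11.4,"dy":-5.7,"rz":12,"grip":255},{"dx":-12.6,"dy":-6.3,"rz":13.3,"grip":255},{"dx":-13.8,"dy":-6.9,"rz":14.6,"grip":255},{"dx":-15,"dy":-7.5,"rz":15.9,"grip":255},{"dx":-16.2,"dy":-8.1,"rz":17.2,"grip":255},{"dx":-17.4,"dy":-8.7,"rz":18.5,"grip":255},{"dx":-18.3,"dy":-9.2,"rz":19.5,"grip":255},{"dx":-18.8,"dy":-9.4,"rz":20,"grip":255},{"dx":-19.08,"dy":-9.56,"rz":20.06,"grip":255},{"dx":-19.08,"dy":-9.56,"rz":20.06,"grip":255},{"dx":-19.08,"dy":-9.56,"rz":20.06,"grip":255}]}}

```text
validation failed for argument at $.ta...
```

>>> {"api": "jog_arm", "payload": {"targets": [{"dx":-1.0,"dy":-0.5,"dz":0.0,"rx":0.0,"ry":0.0,"rz":1.0,"grip":255}]}}

```text
clock: 0.18
tcp_pos: [230.9, 512.1, 230.5]
tcp_rot: [-0.002, 0.227, 0.974, 0.0]
force: [-0.4, 0.6, -0.9]
finger_gap: 75.5
grasp_force: 0.0
```

>>> {"api": "jog_arm", "payload": {"targets": [{"dx":-1.2,"dy":-0.5,"dz":0,"rx":0,"ry":0,"rz":1.2,"grip":255},{"dx":-2.4,"dy":-1,"dz":0,"rx":0,"ry":0,"rz":2.4,"grip":255},{"dx":-3.6,"dy":-1.5,"dz":0,"rx":0,"ry":0,"rz":3.6,"grip":255},{"dx":-4.8,"dy":-2,"dz":0,"rx":0,"ry":0,"rz":4.8,"grip":255},{"dx":-6,"dy":-2.5,"dz":0,"rx":0,"ry":0,"rz":6,"grip":255},{"dx":-7.2,"dy":-3,"dz":0,"rx":0,"ry":0,"rz":7.2,"grip":255},{"dx":-8.4,"dy":-3.5,"dz":0,"rx":0,"ry":0,"rz":8.4,"grip":255},{"dx":-9.6,"dy":-4,"dz":0,"rx":0,"ry":0,"rz":9.6,"grip":255},{"dx":-10.8,"dy":-4.4,"dz":0,"rx":0,"ry":0,"rz":10.8,"grip":255},{"dx":-12,"dy":-4.8,"dz":0,"rx":0,"ry":0,"rz":12,"grip":255},{"dx":-13.2,"dy":-5.3,"dz":0,"rx":0,"ry":0,"rz":13.2,"grip":255},{"dx":-14.4,"dy":-5.8,"dz":0,"rx":0,"ry":0,"rz":14.4,"grip":255},{"dx":-15.6,"dy":-6.3,"dz":0,"rx":0,"ry":0,"rz":15.6,"grip":255},{"dx":-16.8,"dy":-6.8,"dz":0,"rx":0,"ry":0,"rz":16.8,"grip":255},{"dx":-17.8,"dy":-7.1,"dz":0,"rx":0,"ry":0,"rz":18,"grip":255},{"dx":-18.5,"dy":-7.4,"dz":0,"rx":0,"ry":0,"rz":19.06,"grip":255},{"dx":-18.78,"dy":-7.46,"dz":0,"rx":0,"ry":0,"rz":19.06,"grip":255},{"dx":-18.78,"dy":-7.46,"dz":0,"rx":0,"ry":0,"rz":19.06,"grip":255},{"dx":-18.78,"dy":-7.46,"dz":0,"rx":0,"ry":0,"rz":19.06,"grip":255},{"dx":-18.78,"dy":-7.46,"dz":0,"rx":0,"ry":0,"rz":19.06,"grip":255}]}}

```text
clock: 1.85
tcp_pos: [637.1, 57.1, 231.2]
tcp_rot: [-0.0, 0.874, 0.486, -0.0]
force: [-0.4, 1.0, -0.3]
finger_gap: 0.2
grasp_force: 0.0
```

>>> {"api": "jog_arm", "payload": {"targets": [{"dx":0,"dy":0,"dz":0.6,"rx":0,"ry":0,"rz":0,"grip":255},{"dx":0,"dy":0,"dz":1.4,"rx":0,"ry":0,"rz":0,"grip":255},{"dx":0,"dy":0,"dz":2.2,"rx":0,"ry":0,"rz":0,"grip":255},{"dx":0,"dy":0,"dz":3,"rx":0,"ry":0,"rz":0,"grip":255},{"dx":0,"dy":0,"dz":3.8,"rx":0,"ry":0,"rz":0,"grip":255},{"dx":0,"dy":0,"dz":4.6,"rx":0,"ry":0,"rz":0,"grip":255},{"dx":0,"dy":0,"dz":5.2,"rx":0,"ry":0,"rz":0,"grip":255},{"dx":0,"dy":0,"dz":5.7,"rx":0,"ry":0,"rz":0,"grip":255},{"dx":0,"dy":0,"dz":6,"rx":0,"ry":0,"rz":0,"grip":255},{"dx":0,"dy":0,"dz":6.13,"rx":0,"ry":0,"rz":0,"grip":255},{"dx":0,"dy":0,"dz":6.13,"rx":0,"ry":0,"rz":0,"grip":255},{"dx":0,"dy":0,"dz":6.13,"rx":0,"ry":0,"rz":0,"grip":255}]}}

```text
clock: 2.85
tcp_pos: [637.9, 56.3, 48.2]
tcp_rot: [0.0, 0.875, 0.485, 0.0]
force: [-0.8, 0.1, 1.1]
finger_gap: -0.6
grasp_force: 0.0
```

```bash
python3 - <<'E'
from h import *
im=robot.get_image("top");print({k:v for k,v in measure(im).items() if k!='blue'})
b=robot.get_image("scene")
cv2.imwrite('pics/c1.png',np.hstack([cv2.resize(im[115:275,170:340,::-1],(400,376)),cv2.resize(b[150:290,180:330,::-1],(400,376))]))
r,t=144.5,58.2
# rows for an arc: step list in deg -> tool units (tool x radial out, y = clockwise tangent)
for d in (2,4,6,8,10,12,14,16,18,20,22,24,26,28,30,32,34,36,38,40):
    a=np.radians(d);print(d,round(r*(np.cos(a)-1)/30,3),round(-r*np.sin(a)/30,3),-d/5)
E
```

```text
{'green': [(array([357.6, -30.1]), np.int32(122))], 'orange': [(array([615.5,  -5.1]), np.int32(166))], 'lug': [(array([691. , -20.9]), np.int32(24)), (array([ 666.9, -157. ]), np.int32(22)), (array([623. , -76.5]), np.int32(24)), (array([ 577.3, -127.8]), np.int32(14)), (array([528.4,  41.5]), np.int32(14)), (array([ 536.6, -203.7]), np.int32(24)), (array([ 430.1, -113.7]), np.int32(19))], 'white': []}
2 -0.003 -0.168 -0.4
4 -0.012 -0.336 -0.8
6 -0.026 -0.503 -1.2
8 -0.047 -0.67 -1.6
10 -0.073 -0.836 -2.0
12 -0.105 -1.001 -2.4
14 -0.143 -1.165 -2.8
16 -0.187 -1.328 -3.2
18 -0.236 -1.488 -3.6
20 -0.29 -1.647 -4.0
22 -0.351 -1.804 -4.4
24 -0.416 -1.959 -4.8
26 -0.487 -2.111 -5.2
28 -0.564 -2.261 -5.6
30 -0.645 -2.408 -6.0
32 -0.732 -2.552 -6.4
34 -0.823 -2.693 -6.8
36 -0.92 -2.831 -7.2
38 -1.021 -2.965 -7.6
40 -1.127 -3.096 -8.0
```

View pics/c1.png

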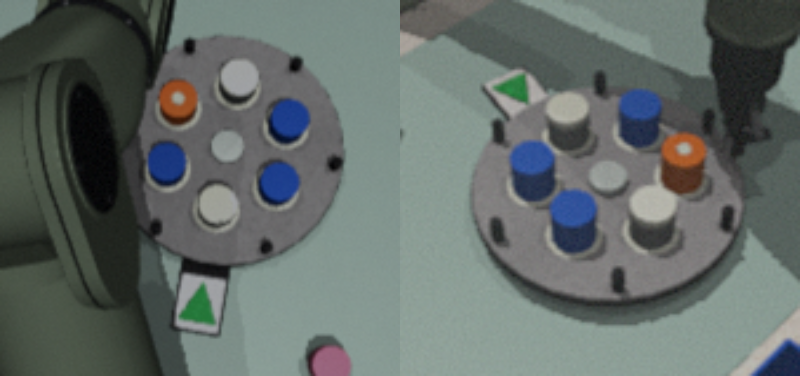

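The right half (scene view) shows the fingertips at the rim between the lugs, just outside the orange pot, with nothing touched. Next I'll push anticlockwise along the arc at 2° per row.

>>> {"api": "jog_arm", "payload": {"targets": [{"dx":-0.003,"dy":-0.168,"dz":0,"rx":0,"ry":0,"rz":-0.4,"grip":255},{"dx":-0.012,"dy":-0.336,"dz":0,"rx":0,"ry":0,"rz":-0.8,"grip":255},{"dx":-0.026,"dy":-0.503,"dz":0,"rx":0,"ry":0,"rz":-1.2,"grip":255},{"dx":-0.047,"dy":-0.67,"dz":0,"rx":0,"ry":0,"rz":-1.6,"grip":255},{"dx":-0.073,"dy":-0.836,"dz":0,"rx":0,"ry":0,"rz":-2.0,"grip":255},{"dx":-0.105,"dy":-1.001,"dz":0,"rx":0,"ry":0,"rz":-2.4,"grip":255},{"dx":-0.143,"dy":-1.165,"dz":0,"rx":0,"ry":0,"rz":-2.8,"grip":255},{"dx":-0.187,"dy":-1.328,"dz":0,"rx":0,"ry":0,"rz":-3.2,"grip":255},{"dx":-0.236,"dy":-1.488,"dz":0,"rx":0,"ry":0,"rz":-3.6,"grip":255},{"dx":-0.29,"dy":-1.647,"dz":0,"rx":0,"ry":0,"rz":-4.0,"grip":255},{"dx":-0.351,"dy":-1.804,"dz":0,"rx":0,"ry":0,"rz":-4.4,"grip":255},{"dx":-0.416,"dy":-1.959,"dz":0,"rx":0,"ry":0,"rz":-4.8,"grip":255},{"dx":-0.487,"dy":-2.111,"dz":0,"rx":0,"ry":0,"rz":-5.2,"grip":255},{"dx":-0.564,"dy":-2.261,"dz":0,"rx":0,"ry":0,"rz":-5.6,"grip":255},{"dx":-0.645,"dy":-2.408,"dz":0,"rx":0,"ry":0,"rz":-6.0,"grip":255},{"dx":-0.732,"dy":-2.552,"dz":0,"rx":0,"ry":0,"rz":-6.4,"grip":255},{"dx":-0.823,"dy":-2.693,"dz":0,"rx":0,"ry":0,"rz":-6.8,"grip":255},{"dx":-0.92,"dy":-2.831,"dz":0,"rx":0,"ry":0,"rz":-7.2,"grip":255},{"dx":-1.021,"dy":-2.965,"dz":0,"rx":0,"ry":0,"rz":-7.6,"grip":255},{"dx":-1.127,"dy":-3.096,"dz":0,"rx":0,"ry":0,"rz":-8.0,"grip":255}]}}

```text
clock: 4.62
tcp_pos: [540.5, 76.6, 47.4]
tcp_rot: [-0.0, 0.655, 0.756, -0.0]
force: [1.1, -0.5, -0.1]
finger_gap: 0.1
grasp_force: 0.6
```

```bash
cat >> h.py <<'E'
HUB=np.array([561.3,-67.0])
def pol(p): d=np.array(p)[:2]-HUB; return round(float(np.degrees(np.arctan2(d[1],d[0])))%360,1),round(float(np.hypot(*d)),1)
def angles():
    for n,c in(("top",(266,178)),("scene",(258,222))):
        m=measure(robot.get_image(n),n,c)
        for k in('green','orange','blue','lug'):
            print(n,k,[pol(p)+(int(a),) for p,a in m[k] if k in('green','orange') or pol(p)[1]<100 and k=='blue' or 128<pol(p)[1]<152])
    s=robot.sense();print('tcp',pol(s['tcp_pos']),s['tcp_pos'].round(1),s['force'].round(1),s['joint_positions'].round(2),s['clock'],'xdir',2*np.degrees(np.arctan2(s['tcp_rot'][2],s['tcp_rot'][1])))
E
python3 -c "
from h import *
angles()"
```

```text
top green [(169.7, 207.4, 123)]
top orange [(76.2, 78.5, 133)]
top blue [(317.2, 79.3, 230), (256.5, 81.1, 230), (137.7, 81.5, 216)]
top lug [(347.6, 138.8, 24), (287.6, 138.4, 25), (227.6, 138.3, 20), (167.5, 138.3, 20)]
scene green [(169.7, 205.0, 61)]
scene orange [(75.7, 80.4, 118)]
scene blue [(137.6, 77.5, 131), (260.7, 83.5, 169), (318.6, 86.1, 188)]
scene lug [(105.8, 131.7, 29), (170.1, 129.0, 22), (44.7, 139.7, 26), (232.5, 138.3, 13), (346.3, 148.4, 24), (291.2, 150.4, 14)]
tcp (98.4, 145.1) [540.1  76.5  47.4] [-0.2  0.3 -0.1] [-0.25  0.95  0.09  1.76 -0.18  0.44  0.11] 4.7167 xdir 98.11417547707066
```

The push works: the lugs moved 28°, and the tool trails the lug by about 9.3°. About 92° remains, so I'll repeat the same arc.

>>> {"api": "jog_arm", "payload": {"targets": [{"dx":-0.003,"dy":-0.168,"dz":0,"rx":0,"ry":0,"rz":-0.4,"grip":255},{"dx":-0.012,"dy":-0.336,"dz":0,"rx":0,"ry":0,"rz":-0.8,"grip":255},{"dx":-0.026,"dy":-0.503,"dz":0,"rx":0,"ry":0,"rz":-1.2,"grip":255},{"dx":-0.047,"dy":-0.67,"dz":0,"rx":0,"ry":0,"rz":-1.6,"grip":255},{"dx":-0.073,"dy":-0.836,"dz":0,"rx":0,"ry":0,"rz":-2.0,"grip":255},{"dx":-0.105,"dy":-1.001,"dz":0,"rx":0,"ry":0,"rz":-2.4,"grip":255},{"dx":-0.143,"dy":-1.165,"dz":0,"rx":0,"ry":0,"rz":-2.8,"grip":255},{"dx":-0.187,"dy":-1.328,"dz":0,"rx":0,"ry":0,"rz":-3.2,"grip":255},{"dx":-0.236,"dy":-1.488,"dz":0,"rx":0,"ry":0,"rz":-3.6,"grip":255},{"dx":-0.29,"dy":-1.647,"dz":0,"rx":0,"ry":0,"rz":-4.0,"grip":255},{"dx":-0.351,"dy":-1.804,"dz":0,"rx":0,"ry":0,"rz":-4.4,"grip":255},{"dx":-0.416,"dy":-1.959,"dz":0,"rx":0,"ry":0,"rz":-4.8,"grip":255},{"dx":-0.487,"dy":-2.111,"dz":0,"rx":0,"ry":0,"rz":-5.2,"grip":255},{"dx":-0.564,"dy":-2.261,"dz":0,"rx":0,"ry":0,"rz":-5.6,"grip":255},{"dx":-0.645,"dy":-2.408,"dz":0,"rx":0,"ry":0,"rz":-6.0,"grip":255},{"dx":-0.732,"dy":-2.552,"dz":0,"rx":0,"ry":0,"rz":-6.4,"grip":255},{"dx":-0.823,"dy":-2.693,"dz":0,"rx":0,"ry":0,"rz":-6.8,"grip":255},{"dx":-0.92,"dy":-2.831,"dz":0,"rx":0,"ry":0,"rz":-7.2,"grip":255},{"dx":-1.021,"dy":-2.965,"dz":0,"rx":0,"ry":0,"rz":-7.6,"grip":255},{"dx":-1.127,"dy":-3.096,"dz":0,"rx":0,"ry":0,"rz":-8.0,"grip":255}]}}

```text
clock: 6.38
tcp_pos: [453.4, 29.8, 47.4]
tcp_rot: [-0.0, 0.357, 0.934, -0.0]
force: [1.3, 0.1, 0.5]
finger_gap: 0.1
grasp_force: 0.5
```

```bash
python3 -c "
from h import *
angles()"
```

```text
top green []
top orange []
top blue [(356.8, 79.5, 227), (295.9, 80.0, 230), (183.4, 80.3, 115)]
top lug [(26.7, 138.3, 25), (326.9, 138.2, 22), (266.7, 138.6, 24), (206.5, 138.5, 22)]
scene green [(170.3, 203.5, 47)]
scene orange [(115.5, 79.3, 69)]
scene blue [(179.1, 78.1, 144), (356.0, 85.5, 181), (298.9, 86.0, 178)]
scene lug [(83.8, 132.8, 19), (211.9, 133.7, 17), (23.4, 142.4, 21), (270.2, 142.8, 8), (326.8, 149.5, 23)]
tcp (138.3, 145.0) [453.1  29.4  47.4] [0.3 0.8 0.3] [-0.12  0.89 -0.04  2.08  0.16  0.18  0.54] 6.4833 xdir 138.08106241319558
```

>>> {"api": "jog_arm", "payload": {"targets": [{"dx":-0.003,"dy":-0.168,"dz":0,"rx":0,"ry":0,"rz":-0.4,"grip":255},{"dx":-0.012,"dy":-0.336,"dz":0,"rx":0,"ry":0,"rz":-0.8,"grip":255},{"dx":-0.026,"dy":-0.503,"dz":0,"rx":0,"ry":0,"rz":-1.2,"grip":255},{"dx":-0.047,"dy":-0.67,"dz":0,"rx":0,"ry":0,"rz":-1.6,"grip":255},{"dx":-0.073,"dy":-0.836,"dz":0,"rx":0,"ry":0,"rz":-2.0,"grip":255},{"dx":-0.105,"dy":-1.001,"dz":0,"rx":0,"ry":0,"rz":-2.4,"grip":255},{"dx":-0.143,"dy":-1.165,"dz":0,"rx":0,"ry":0,"rz":-2.8,"grip":255},{"dx":-0.187,"dy":-1.328,"dz":0,"rx":0,"ry":0,"rz":-3.2,"grip":255},{"dx":-0.236,"dy":-1.488,"dz":0,"rx":0,"ry":0,"rz":-3.6,"grip":255},{"dx":-0.29,"dy":-1.647,"dz":0,"rx":0,"ry":0,"rz":-4.0,"grip":255},{"dx":-0.351,"dy":-1.804,"dz":0,"rx":0,"ry":0,"rz":-4.4,"grip":255},{"dx":-0.416,"dy":-1.959,"dz":0,"rx":0,"ry":0,"rz":-4.8,"grip":255},{"dx":-0.487,"dy":-2.111,"dz":0,"rx":0,"ry":0,"rz":-5.2,"grip":255},{"dx":-0.564,"dy":-2.261,"dz":0,"rx":0,"ry":0,"rz":-5.6,"grip":255},{"dx":-0.645,"dy":-2.408,"dz":0,"rx":0,"ry":0,"rz":-6.0,"grip":255},{"dx":-0.732,"dy":-2.552,"dz":0,"rx":0,"ry":0,"rz":-6.4,"grip":255},{"dx":-0.823,"dy":-2.693,"dz":0,"rx":0,"ry":0,"rz":-6.8,"grip":255},{"dx":-0.92,"dy":-2.831,"dz":0,"rx":0,"ry":0,"rz":-7.2,"grip":255},{"dx":-1.021,"dy":-2.965,"dz":0,"rx":0,"ry":0,"rz":-7.6,"grip":255},{"dx":-1.127,"dy":-3.096,"dz":0,"rx":0,"ry":0,"rz":-8.0,"grip":255}]}}

```text
clock: 8.15
tcp_pos: [416.6, -62.0, 47.4]
tcp_rot: [-0.0, 0.016, 1.0, -0.0]
force: [-1.3, 0.9, 0.8]
finger_gap: -0.2
grasp_force: 0.7
```

```bash
python3 -c "
from h import *
angles()"
```

```text
top green []
top orange []
top blue [(335.8, 79.1, 233), (33.7, 85.3, 158)]
top lug [(6.0, 138.2, 23), (305.9, 139.6, 25), (65.5, 139.1, 22), (126.0, 138.6, 19)]
scene green []
scene orange [(158.1, 77.6, 65)]
scene blue [(221.3, 81.7, 127), (33.1, 86.3, 108), (335.8, 87.8, 179)]
scene lug [(125.7, 128.4, 17), (62.8, 136.3, 19), (251.7, 142.1, 15), (3.6, 145.9, 25), (307.7, 150.9, 18)]
tcp (178.2, 144.6) [416.8 -62.4  47.4] [ 0.9 -0.3 -0.4] [ 0.11  0.88 -0.06  2.2   0.6   0.08  1.  ] 8.25 xdir 178.0521077159059
```

About 13.9° remains. I'll push 11.5° more, slowing down, and then measure.

>>> {"api": "jog_arm", "payload": {"targets": [{"dx":-0.003,"dy":-0.168,"dz":0,"rx":0,"ry":0,"rz":-0.4,"grip":255},{"dx":-0.012,"dy":-0.336,"dz":0,"rx":0,"ry":0,"rz":-0.8,"grip":255},{"dx":-0.026,"dy":-0.503,"dz":0,"rx":0,"ry":0,"rz":-1.2,"grip":255},{"dx":-0.047,"dy":-0.67,"dz":0,"rx":0,"ry":0,"rz":-1.6,"grip":255},{"dx":-0.06,"dy":-0.753,"dz":0,"rx":0,"ry":0,"rz":-1.8,"grip":255},{"dx":-0.073,"dy":-0.836,"dz":0,"rx":0,"ry":0,"rz":-2.0,"grip":255},{"dx":-0.088,"dy":-0.919,"dz":0,"rx":0,"ry":0,"rz":-2.2,"grip":255},{"dx":-0.096,"dy":-0.96,"dz":0,"rx":0,"ry":0,"rz":-2.3,"grip":255},{"dx":-0.096,"dy":-0.96,"dz":0,"rx":0,"ry":0,"rz":-2.3,"grip":255},{"dx":-0.096,"dy":-0.96,"dz":0,"rx":0,"ry":0,"rz":-2.3,"grip":255}]}}

```text
clock: 9.08
tcp_pos: [418.6, -90.3, 47.4]
tcp_rot: [0.0, -0.083, 0.997, -0.0]
force: [-0.8, -0.0, -0.7]
finger_gap: -0.2
grasp_force: 0.0
```

```bash
python3 -c "
from h import *
angles()"
```

```text
top green [(167.2, 209.6, 46)]
top orange []
top blue [(347.2, 79.4, 231), (48.1, 80.1, 226)]
top lug [(17.4, 138.5, 19), (317.0, 138.7, 22), (77.2, 139.2, 22), (137.1, 138.8, 19)]
scene green []
scene orange [(168.4, 78.3, 68)]
scene blue [(44.8, 83.9, 138), (229.5, 80.4, 101), (345.7, 87.7, 183)]
scene lug [(72.8, 133.0, 16), (13.7, 144.1, 20), (262.1, 144.9, 12), (317.5, 149.0, 23)]
tcp (189.2, 144.6) [418.6 -90.2  47.4] [-0.1  0.5 -0.8] [ 0.2   0.88 -0.11  2.17  0.73  0.13  1.14] 9.1833 xdir 189.48724684415419
```

>>> {"api": "jog_arm", "payload": {"targets": [{"dx":0,"dy":-0.084,"dz":0,"rx":0,"ry":0,"rz":-0.2,"grip":255},{"dx":-0.003,"dy":-0.168,"dz":0,"rx":0,"ry":0,"rz":-0.4,"grip":255},{"dx":-0.003,"dy":-0.168,"dz":0,"rx":0,"ry":0,"rz":-0.4,"grip":255},{"dx":-0.003,"dy":-0.168,"dz":0,"rx":0,"ry":0,"rz":-0.4,"grip":255},{"dx":0,"dy":0.1,"dz":0,"rx":0,"ry":0,"rz":0,"grip":255},{"dx":0,"dy":0.3,"dz":0,"rx":0,"ry":0,"rz":0,"grip":255},{"dx":0,"dy":0.3,"dz":-1,"rx":0,"ry":0,"rz":0,"grip":255},{"dx":0,"dy":0.3,"dz":-2,"rx":0,"ry":0,"rz":0,"grip":255},{"dx":0,"dy":0.5,"dz":-3,"rx":0,"ry":0,"rz":0,"grip":255},{"dx":0,"dy":1.3,"dz":-3.5,"rx":0,"ry":0,"rz":0,"grip":255},{"dx":0,"dy":2.5,"dz":-3.5,"rx":0,"ry":0,"rz":0,"grip":255},{"dx":0,"dy":3.7,"dz":-3.5,"rx":0,"ry":0,"rz":0,"grip":255},{"dx":0,"dy":4.9,"dz":-3.5,"rx":0,"ry":0,"rz":0,"grip":255},{"dx":0,"dy":6.1,"dz":-3.5,"rx":0,"ry":0,"rz":0,"grip":255},{"dx":0,"dy":7.3,"dz":-3.5,"rx":0,"ry":0,"rz":0,"grip":255},{"dx":0,"dy":8.5,"dz":-3.5,"rx":0,"ry":0,"rz":0,"grip":255},{"dx":0,"dy":9.5,"dz":-3.5,"rx":0,"ry":0,"rz":0,"grip":255},{"dx":0,"dy":10,"dz":-3.5,"rx":0,"ry":0,"rz":0,"grip":255},{"dx":0,"dy":10,"dz":-3.5,"rx":0,"ry":0,"rz":0,"grip":255}]}}

```text
clock: 10.77
tcp_pos: [368.1, 209.1, 152.4]
tcp_rot: [0.0, -0.086, 0.996, 0.001]
force: [0.2, -0.7, 0.7]
finger_gap: 0.5
grasp_force: 0.0
```

```bash
python3 - <<'E'
from h import *
angles();angles()
im=robot.get_image("top")
cv2.imwrite('pics/c2.png',cv2.resize(im[115:265,170:340,::-1],None,fx=4,fy=4))
E
```

```text
top green [(169.8, 206.9, 124)]
top orange [(169.4, 80.3, 162)]
top blue [(349.3, 79.4, 230), (50.1, 80.6, 225), (228.7, 81.5, 229)]
top lug [(19.3, 137.7, 22), (319.4, 138.4, 23), (79.5, 138.7, 21), (95.2, 148.5, 15), (259.6, 138.6, 26), (121.0, 149.7, 27), (138.9, 138.1, 18), (199.2, 138.6, 20)]
scene green [(169.8, 204.4, 62)]
scene orange [(170.7, 77.6, 109)]
scene blue [(45.9, 82.2, 154), (232.4, 81.6, 149), (348.6, 85.7, 177)]
scene lug [(139.0, 128.7, 18), (75.4, 133.4, 19), (202.7, 133.7, 16), (15.8, 144.6, 24), (264.8, 145.4, 11), (319.5, 150.6, 20)]
tcp (125.2, 333.7) [368.8 205.6 152.3] [ 0.2 -0.2 -0.9] [-0.4   0.65 -0.3   2.11  0.44  0.44  0.69] 10.8667 xdir 189.59702552524433
top green [(169.7, 206.6, 122)]
top orange [(169.5, 80.4, 161)]
top blue [(349.4, 79.6, 230), (50.0, 80.6, 224), (228.7, 81.6, 228)]
top lug [(19.3, 137.7, 22), (319.4, 138.0, 24), (79.2, 138.8, 20), (91.7, 149.2, 9), (259.6, 138.6, 26), (112.2, 149.7, 11), (126.6, 150.8, 18), (138.9, 138.1, 18), (199.3, 139.0, 19)]
scene green [(169.8, 204.9, 64)]
scene orange [(170.9, 77.4, 108)]
scene blue [(46.0, 82.2, 149), (232.2, 81.5, 149), (348.2, 86.2, 184)]
scene lug [(75.8, 134.3, 22), (204.1, 131.2, 16), (16.1, 144.2, 23), (263.3, 143.9, 19)]
tcp (125.3, 332.7) [369.2 204.7 152.4] [ 0.3 -0.2  0.3] [-0.4   0.65 -0.3   2.11  0.44  0.44  0.69] 10.9667 xdir 189.4601400107932
```

View pics/c2.png

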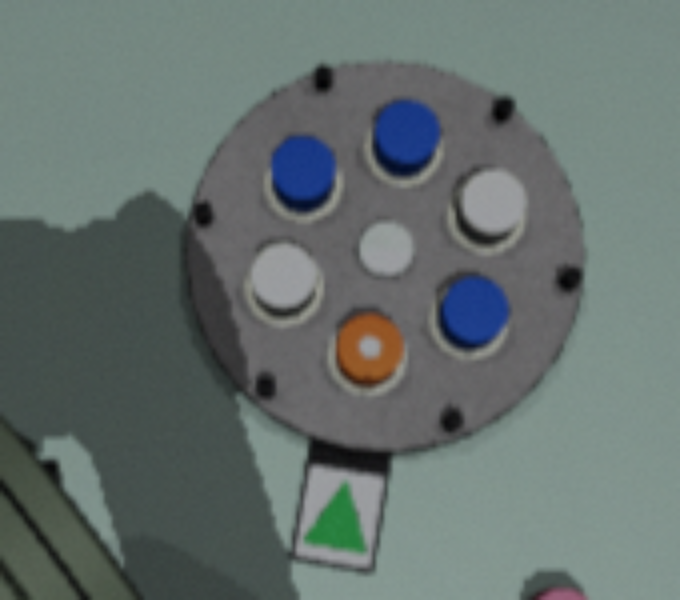

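The orange pot stands at crop pixel (370,347), in line with the hub at (386,248) and the arrow at (343,520). All pots are upright on their spots. The lugs put the pot at 169.3° and its lid at 169.5°; the arrow is at 169.8°, so the error is about 0.5° or less (under 1 mm). The arm is clear.

```bash
python3 -c "
from rig import robot
print(robot.job_done())"
```

```text
the job is handed in; nothing more can be done
None
```

I turned the carousel about 120° anticlockwise by pushing one lug, so the orange pot now rests in line with the green arrow to within about 0.5° by camera, with the arm clear, and I've handed the job in.

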